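# Close up the plate pack of a grain sample mill

## Task

Finish the plate pack of the sample mill. The yellow and the blue toothed plates hang loose on top of the hub's splines: turn first the yellow one until it drops fully home with its tab opposite to the fixed red plate's tab, then the blue one until it drops fully home on the yellow with its tab back over the red one. Then set the orange conical cap upright over the hub's cone so that it seats and centres itself, let go, and leave the other things on the bench where they are.

Things in the scene. Friction and masses are not known exactly. Their poses are not given: they have to be found in the camera images.
- mill: Mill: white housing 200 (x) x 220 (y) x 50 mm high fixed to the bench, upright steel hub in its middle. Origin on the hub's axis at bench level, z up, y along the fixed red plate's tab. Heights: red plate 56 to 64 mm; six splines, out to 22 mm from the axis, end at 86; round neck 30 mm across up to 104; cone from there, narrowing to 17 mm across at 126
- spline_top (a point): Point on the hub's axis level with the spline tops, 86 mm above the bench. The splines' uneven spacing repeats only after half a turn: a plate sinks onto them only with its tab along the mill's +y or -y (about 5 degrees of play either way); any other way it lies on their tops and turns freely about the neck
- red_tab (a point): Middle of the fixed red plate's tab, 62 mm from the hub's axis, 60 mm above the bench
- spacer_center (a point): Centre of the yellow plate: 84 mm disc, 8 mm thick, 90 g, toothed bore around the neck, one flat tab along its own +y, 16 mm wide, out to 76 mm from the axis. Starts on the spline tops, centre 90 mm above the bench, tab 25 to 50 degrees anticlockwise (from above) of where it has to be. Fully home the centre is at 68 mm
- spacer_tab (a point): Middle of the yellow plate's tab, 62 mm from its axis, half-way up
- cutter_center (a point): Centre of the blue plate, shaped like the yellow. Starts lying on the yellow one (centre 98 mm up), tab 110 to 140 degrees clockwise of the yellow tab; sinks to the spline tops (90 mm) when the yellow drops. Then needs turning clockwise (from above) by 35 to 120 degrees; the other way it drops the wrong way round. Fully home the centre is at 76 mm
- cutter_tab (a point): Middle of the blue plate's tab, 62 mm from its axis, half-way up
- cap_center (a point): Orange conical cap with a black knob, standing upright on the bench, open below; centre half-way up its 66 mm. Hollow cone 45 mm across at its lower rim, 44 mm high, mouth 37 mm across; knob above it, 24 mm across and 22 mm high; 120 g. z up. Seated on the hub's cone its lower rim is about 92 mm and its centre 125 mm above the bench
- cap_knob (a point): Middle of the cap's black knob, 22 mm above the cap's centre
- jar: Bystander: sample jar with blue lid, 48 mm across, 70 mm high; origin under its middle
- bottle: Bystander: bottle, 60 mm across, 100 mm high; origin under its middle
- dish: Bystander: flat clear dish, 90 mm across, 16 mm high; origin under its middle
- carton: Bystander: carton 70 x 120 x 50 mm; origin under its middle
- brush: Bystander: brush lying on the bench; origin under its middle

How it is judged:
By the outcome, as a careful person would: the job done as asked, in the order asked, and still so for the second after the job is handed in, with the robot touching nothing.
It also fails if it takes over 70 s, if anything falls off the work surface, if the arm or the gripper's body presses on something with over 40 N, if the wrist force passes 120 N, or if a joint passes its speed limit or range.

## Robot

A 6-joint arm with a two-finger parallel gripper is mounted at the origin on the work surface. World frame = base frame: x ahead of the robot, y to its left, z up, the work surface at z = 0. Lengths are in m, angles in rad, forces in N, time in s.
With the tool pointing down it reaches from about 0.35 to 0.775 m from the base axis. Payload 5.5 kg.
Tool frame: the origin (TCP) lies at the very end of the fingers, on their centre line; the grasp point (between the pads) lies 19 mm behind it; z points along the fingers, y is the direction in which the jaws open and shut (so a half turn about z gives the same grasp; the last joint's range is limited). The gripper opens to 85 mm and grips with 20 to 120 N. Pads are 22 mm wide; open, the fingers measure 114 mm over their backs; the gripper's body (76 mm by 85 mm) begins 54 mm behind the grasp point. The pads swing forward as they close: fully open they stand 13 mm farther back than shut.
Start: joints at [1.163, 0.313, 0.046, 1.304, 0, 1.431], TCP at [0.152, 0.555, 0.231] pointing down, gripper open.
Joint ranges: [-2.76, 2.76], [-0.86, 1.69], [-1.03, 1.26], [-2.2, 2.34], [-1.47, 1.5], [-3.14, 3.14]. Speed limits (rad/s): [2.57, 2.57, 3.14, 3.14, 3.14, 3.14].

## Interface

Orientations are given as a unit quaternion [w, x, y, z].
In Python, from workcell import get_state, imaging, env, spotter gives the robot as it stands.
- The arm moves only by the tool play_rows, never from a script. Its argument "moves" is a list of rows, each an object with "claw": the finger opening in cm, from 0 to 8.54; "delta_pos": the shift along the tool's x, y, z in cm, a list of three; "twist": the turn about the tool's z in degrees. A call has 1 to 12 rows; each row is the pose to reach, as a shift and turn from the pose commanded when the call began, along the tool's axes at that moment; what a row does not reach only later rows make up. A row lasts 1/8 s, in which the tool goes at most 62.5 mm and 10.7 degrees, less where a joint would pass 70% of its speed; a pose out of reach is approached as far as the arm can. A call with a gripper value outside its range is refused whole. The fingers move at their own pace and stop on an object; "force" is the grip in N (left out, the last holds). Time passes only in rows, so rows that repeat a pose let the fingers close. It gives the time, the measured TCP pose, the force and the opening at its end, in the units of the state.
- get_state(): the state, without advancing time (a new reading comes with each control period).
- imaging.read_camera(name): name is "scene" or "side" or "wrist"; returns the picture (400x640x3 uint8, red, green, blue); there is no depth.
- imaging.camera_info(name): a dict with "fx", "fy", "cx", "cy" (pixels), "k1" (the pictures are not rectified: a ray, as slopes to the right and down, at radius r is drawn at 1 + k1 r^2 times it, then the intrinsics apply), "world_to_cam" (4x4, takes a point from world to camera coordinates). Camera axes: x right, y down, z forward; pixel columns grow to the right and rows downward; lengths in m; the calibration is good to about 2 mm. A picture is of the moment at which its call begins: read the wrist's pose just before it. camera_info takes no time and is no camera call; for the wrist camera it gives the pose at the moment of the call.
- env.hand_in(): hands the job in, once; it reports no verdict.
Trained networks look in the newest picture that a camera, given by its name, has taken for a name from the list of things; names that differ only in an ending like _2 or _b are one class to them, and where a whole thing is asked for, a point or a joint stands for the part that bears it (a point fixed in the world has none). Each returns a list of dicts, best first, with "conf" (0 to 1); they miss things now and then, are a little off and sometimes report something else, mostly with a low value. They report only what shows in the picture. A call takes as long as a camera call.
- spotter.spot_in(camera, query): "extent" ([left, top, right, bottom] in pixels, round what is visible of it).
The state is a dict: "clock": time; "joint_pos": joint angles; "qvel": joint speeds; "tau": joint torques, N m; "tcp_pos": TCP position; "orientation": TCP orientation; "wrist_force": force on the tool from outside, world axes, zero at the start; "ft_torque": the same for the moment, N m; "finger_gap": finger opening in m.
Only numpy, scipy, OpenCV 4.12 (cv2) and the standard library are available. Lean on these libraries where they do the work, as an engineer would, in place of code of your own. Each camera call takes 0.05 s, during which the arm holds its last target. There are 200 camera calls.

## Working session

There is one attempt and no reset: what is moved stays moved. The work goes in short steps, Python scripts to look and compute and a tool call to move; the robot and the scene stay as the last step left them, time stands still between calls to the robot, and variables do not carry over. Pictures are saved under pics/ and viewed, about 8 in all and at most 12, crops included, and the job is handed in when it is done.

Besides the shell and the picture viewer there is one more tool, called after "Request:" as name(argument=value, ...), one argument or row to a line, values as JSON. play_rows: Moves the arm, as the interface text tells. Its arguments: {"type":"object","properties":{"moves":{"type":"array"},"force":{"type":"number"}},"required":["moves"]}

```bash
mkdir -p pics; ls; cat > h.py <<'E'
import numpy as np,cv2
from workcell import get_state,imaging,env,spotter
def grab(c):
    info=imaging.camera_info(c); im=imaging.read_camera(c); return im,info
def ray(info,u,v):
    x=np.array([(u-info['cx'])/info['fx'],(v-info['cy'])/info['fy']]);k=info['k1'];s=x.copy()
    for _ in range(20): s=x/(1+k*(s@s))
    T=np.array(info['world_to_cam']);R=T[:3,:3];o=-R.T@T[:3,3]
    return o,R.T@np.array([s[0],s[1],1.])
def atz(info,u,v,z):
    o,d=ray(info,u,v); return o+d*(z-o[2])/d[2]
def proj(info,p):
    T=np.array(info['world_to_cam']);c=T[:3,:3]@np.array(p)+T[:3,3];s=c[:2]/c[2];s=s*(1+info['k1']*(s@s))
    return np.array([s[0]*info['fx']+info['cx'],s[1]*info['fy']+info['cy']])
def save(im,n): cv2.imwrite('pics/'+n,im[:,:,::-1])
E
python3 - <<'E'
from h import *
np.set_printoptions(precision=4,suppress=True)
print(get_state())
zs=dict(mill=.05,red_tab=.06,spacer_tab=.09,spacer_center=.09,cutter_tab=.098,cutter_center=.098,spline_top=.086,cap_center=.033,cap_knob=.055,jar=.035,bottle=.05,dish=.008,carton=.025,brush=.01)
ims=[]
for c in['scene','side']:
    im,i=grab(c);ims.append(im)
    print(c,'cam at',ray(i,320,200))
    for q,z in zs.items():
        for d in spotter.spot_in(c,q)[:1]:
            e=d['extent'];print(q,round(d['conf'],2),np.round(e),atz(i,(e[0]+e[2])/2,(e[1]+e[3])/2,z))
im,i=grab('wrist');ims.append(im);print('wrist',ray(i,320,200))
for n,im in zip(['scene','side','wrist'],ims): save(im,n+'0.png')
E
```

```text
pics
{'clock': 0.0, 'joint_pos': array([ 1.1634,  0.314 ,  0.045 ,  1.3036, -0.    ,  1.4312]), 'qvel': array([ 0.0019, -0.0016,  0.0001, -0.    ,  0.    , -0.0002]), 'tau': array([ -0.0014, -48.0625,  29.8537,   0.0196,  -0.0001,  -0.    ]), 'tcp_pos': array([0.152 , 0.554 , 0.2304]), 'orientation': array([-0.0002,  0.1335,  0.991 , -0.0009]), 'wrist_force': array([ 0.1292, -0.91  ,  0.2499]), 'ft_torque': array([ 0.0235,  0.0176, -0.0032]), 'finger_gap': 0.08528152752325754}
scene cam at (array([1.175 , 0.8155, 1.146 ]), array([-0.4255, -0.5563, -0.7138]))
mill 0.86 [277. 180. 358. 248.] [0.5677 0.0099 0.05  ]
red_tab 0.84 [276. 177. 360. 244.] [0.5643 0.0054 0.06  ]
spacer_tab 0.62 [292. 192. 301. 200.] [ 0.5989 -0.0714  0.09  ]
spacer_center 0.59 [277. 183. 355. 246.] [0.5963 0.0405 0.09  ]
cutter_tab 0.87 [304. 183. 328. 206.] [ 0.544  -0.0305  0.098 ]
cutter_center 0.58 [304. 181. 330. 207.] [ 0.5413 -0.0316  0.098 ]
spline_top 0.84 [276. 180. 360. 245.] [0.5844 0.0328 0.086 ]
cap_center 0.55 [388. 254. 403. 277.] [0.492  0.3226 0.033 ]
cap_knob 0.67 [389. 257. 403. 274.] [0.50
[... 545 characters left out ...]
5977 -0.0749  0.09  ]
spacer_center 0.64 [279. 180. 286. 186.] [ 0.5963 -0.0679  0.09  ]
cutter_center 0.61 [279. 186. 317. 203.] [ 0.5378 -0.024   0.098 ]
spline_top 0.85 [264. 177. 328. 243.] [0.5355 0.025  0.086 ]
cap_center 0.77 [285. 305. 300. 328.] [0.482  0.3274 0.033 ]
cap_knob 0.75 [285. 303. 300. 323.] [0.4812 0.3272 0.055 ]
jar 0.85 [336. 142. 351. 167.] [ 0.4307 -0.2838  0.035 ]
bottle 0.74 [208. 315. 233. 347.] [0.6479 0.4054 0.05  ]
dish 0.86 [270. 132. 298. 153.] [ 0.6507 -0.3294  0.008 ]
carton 0.64 [352. 106. 380. 138.] [ 0.3707 -0.4831  0.025 ]
brush 0.66 [280. 366. 362. 398.] [0.3826 0.4657 0.01  ]
wrist (array([0.0758, 0.5752, 0.375 ]), array([ 0.3018, -0.075 , -0.9505]))
```

View pics/scene0.png

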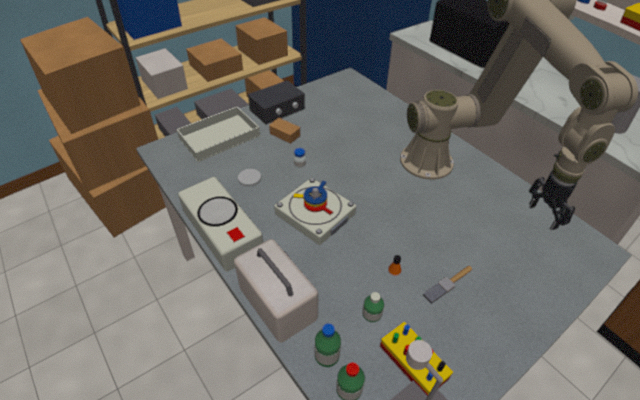

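View pics/side0.png

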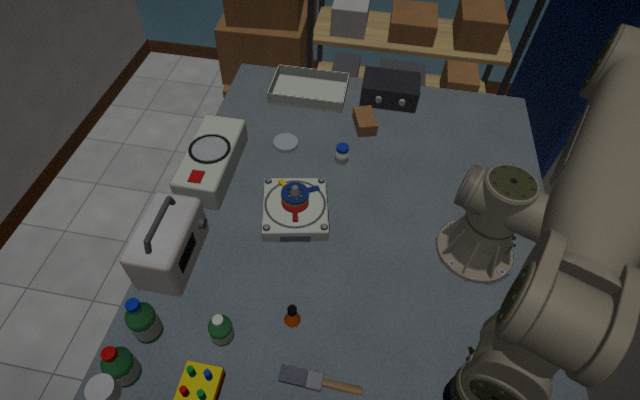

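The scene shows the mill near (0.555, 0.005): red tab towards +y, yellow tab towards about -60°, blue tab towards -x. The cap is near (0.485, 0.327). Next I'll take a closer look with the wrist camera.

Request:
play_rows(
  moves=[
    {"claw": 8.5, "delta_pos": [-51, -43.4, -7], "twist": 0},
    {"claw": 8.5, "delta_pos": [-51, -43.4, -7], "twist": 0},
    {"claw": 8.5, "delta_pos": [-51, -43.4, -7], "twist": 0},
    {"claw": 8.5, "delta_pos": [-51, -43.4, -7], "twist": 0},
    {"claw": 8.5, "delta_pos": [-51, -43.4, -7], "twist": 0},
    {"claw": 8.5, "delta_pos": [-51, -43.4, -7], "twist": 0},
    {"claw": 8.5, "delta_pos": [-51, -43.4, -7], "twist": 0},
    {"claw": 8.5, "delta_pos": [-51, -43.4, -7], "twist": 0},
    {"claw": 8.5, "delta_pos": [-51, -43.4, -7], "twist": 0},
    {"claw": 8.5, "delta_pos": [-51, -43.4, -7], "twist": 0},
    {"claw": 4, "delta_pos": [-51, -43.4, -7], "twist": 0},
    {"claw": 4, "delta_pos": [-51, -43.4, -7], "twist": 0},
  ],
)

```text
clock: 3.05
tcp_pos: [0.5309, -0.0019, 0.3008]
orientation: [0.0, 0.136, 0.991, -0.0]
wrist_force: [-0.3, -0.6, -0.0]
finger_gap: 0.0509
```

```bash
python3 - <<'E'
from h import *
np.set_printoptions(precision=4,suppress=True)
s=get_state();print(s['clock'],s['joint_pos'],s['tcp_pos'],s['orientation'],s['wrist_force'])
im,i=grab('wrist');np.save('w1.npy',im);import pickle;pickle.dump(i,open('w1.pkl','wb'))
for q,z in dict(red_tab=.06,spacer_tab=.09,spacer_center=.09,cutter_tab=.098,cutter_center=.098,spline_top=.086,mill=.05).items():
    for d in spotter.spot_in('wrist',q)[:1]:
        e=d['extent'];print(q,round(d['conf'],2),np.round(e),atz(i,(e[0]+e[2])/2,(e[1]+e[3])/2,z))
save(im,'w1.png')
E
```

```text
3.05 [-0.1546  0.2166  0.0862  1.4401 -0.0003  0.1178] [ 0.5309 -0.0019  0.3008] [ 0.0002  0.1358  0.9907 -0.0001] [-0.288  -0.5881 -0.0465]
red_tab 0.64 [204.  85. 396. 267.] [ 0.5346 -0.0292  0.06  ]
spacer_tab 0.66 [275. 158. 316. 244.] [ 0.5604 -0.0412  0.09  ]
spacer_center 0.88 [272. 160. 315. 243.] [ 0.559  -0.0441  0.09  ]
cutter_tab 0.74 [251. 152. 333. 225.] [ 0.5396 -0.0391  0.098 ]
cutter_center 0.72 [255. 148. 332. 223.] [ 0.5368 -0.0359  0.098 ]
spline_top 0.92 [205.  84. 395. 267.] [ 0.5295 -0.0258  0.086 ]
mill 0.67 [201.  85. 397. 265.] [ 0.5355 -0.0314  0.05  ]
```

View pics/w1.png

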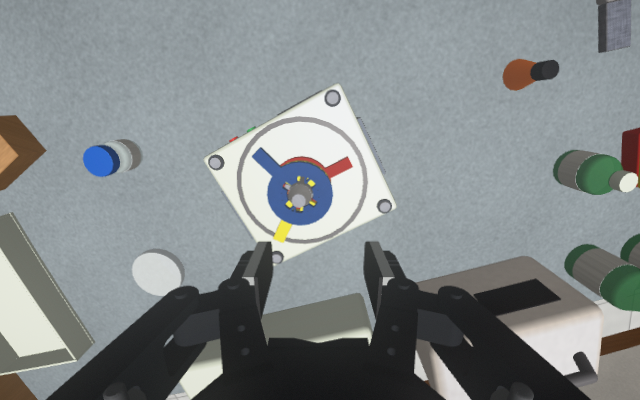

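```bash
python3 - <<'E'
from h import *
import pickle
np.set_printoptions(precision=4,suppress=True)
im=np.load('w1.npy');i=pickle.load(open('w1.pkl','rb'))
print({k:i[k] for k in('fx','fy','cx','cy','k1')}, ray(i,320,200), proj(i,get_state()['tcp_pos']))
print('cap',atz(i,517,74,.02),'jar lid',atz(i,101,160,.07))
print('bolts z.05',[atz(i,*p,.05) for p in((333,97),(216,162),(277,257),(385,206))])
print('hub top',atz(i,299,201,.126),'red',atz(i,351,161,.064),'yel',atz(i,281,240,.094),'blu',atz(i,258,154,.102))
for c in('scene','side'):
    im2,j=grab(c)
    hsv=cv2.cvtColor(im2,cv2.COLOR_RGB2HSV)
    roi=np.zeros(hsv.shape[:2],bool);p=proj(j,(.555,0,.09)).astype(int);roi[p[1]-35:p[1]+35,p[0]-35:p[0]+35]=1
    for n,lo,hi in(('red',0,8),('yel',20,35),('blu',105,125)):
        m=roi&(hsv[...,0]>=lo)&(hsv[...,0]<=hi)&(hsv[...,1]>150)&(hsv[...,2]>60)
        v,u=np.nonzero(m); z=dict(red=.064,yel=.094,blu=.102)[n]
        P=np.array([atz(j,a,b,z) for a,b in zip(u,v)]);print(c,n,len(P),P.mean(0)[:2],P.min(0)[:2],P.max(0)[:2])
    save(cv2.resize(im2[p[1]-50:p[1]+50,p[0]-60:p[0]+60],None,fx=4,fy=4),f'c_{c}.png');print(p)
E
```

```text
{'fx': 281.6178640710369, 'fy': 281.6178640710369, 'cx': 317.8849395520918, 'cy': 198.22463695245455, 'k1': -0.04229803136484036} (array([0.4546, 0.0192, 0.4444]), array([ 0.3017, -0.0768, -0.9503])) [324.07   248.9002]
cap [0.4827 0.3058 0.02  ] jar lid [ 0.437  -0.2855  0.07  ]
bolts z.05 [array([0.446 , 0.0422, 0.05  ]), array([ 0.4854, -0.1399,  0.05  ]), array([ 0.653 , -0.1034,  0.05  ]), array([0.6148, 0.078 , 0.05  ])]
hub top [ 0.5502 -0.0309  0.126 ] red [0.5328 0.0441 0.064 ] yel [ 0.6072 -0.0761  0.094 ] blu [ 0.4861 -0.0655  0.102 ]
scene red 106 [ 0.5595 -0.0013] [ 0.5246 -0.0468] [0.5897 0.0426]
scene yel 49 [ 0.5887 -0.0448] [ 0.5509 -0.0809] [0.6092 0.013 ]
scene blu 190 [ 0.55   -0.0273] [ 0.4876 -0.068 ] [0.5912 0.0097]
[319 202]
side red 146 [0.5431 0.0047] [ 0.5098 -0.0325] [0.5866 0.0447]
side yel 46 [ 0.5794 -0.0418] [ 0.5203 -0.0785] [0.6078 0.0163]
side blu 326 [ 0.5432 -0.0264] [ 0.4837 -0.0658] [0.5889 0.0141]
[290 201]
```

View pics/c_side.png

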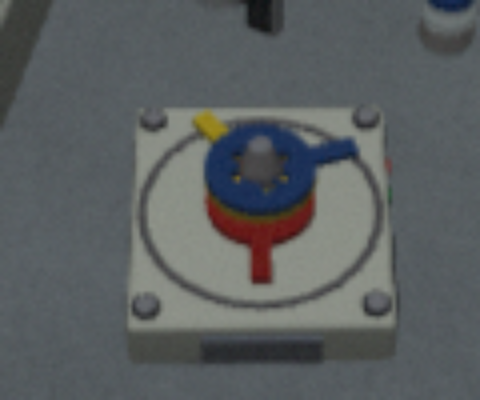

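Centring on the bolts puts the hub at (0.550, -0.031), and the hub-top measurement agrees. The mill's +y is at about 102°, the yellow tab at -38° (needs about 40° clockwise) and the blue tab at about 208°. I'll straddle the yellow tab with the fingers.

Request:
play_rows(
  moves=[
    {"claw": 3.6, "delta_pos": [-4, -2.4, 8], "twist": 10},
    {"claw": 3.6, "delta_pos": [-8.4, -4.7, 12], "twist": 20},
    {"claw": 3.6, "delta_pos": [-8.4, -4.7, 12], "twist": 22.7},
    {"claw": 3.6, "delta_pos": [-8.4, -4.7, 12], "twist": 22.7},
    {"claw": 3.6, "delta_pos": [-8.4, -4.7, 17], "twist": 22.7},
  ],
)

```text
clock: 4.18
tcp_pos: [0.6012, -0.0668, 0.1356]
orientation: [0.005, 0.325, 0.946, 0.001]
wrist_force: [0.2, 0.2, -0.1]
finger_gap: 0.036
```

```bash
cat >> h.py <<'E'
def pol(hub=(.550,-.031)):
    s=get_state();d=s['tcp_pos'][:2]-hub;q=s['orientation'];from scipy.spatial.transform import Rotation as R
    M=R.from_quat(np.r_[q[1:],q[0]]).as_matrix()
    print('t',s['clock'],'r',np.hypot(*d),'ang',np.degrees(np.arctan2(d[1],d[0])),'yaw_y',np.degrees(np.arctan2(M[1,1],M[0,1])),'z',s['tcp_pos'][2],'gap',s['finger_gap'],'F',s['wrist_force'],'q6',s['joint_pos'][5])
E
python3 - <<'E'
from h import *
pol();im,i=grab('wrist');save(im,'w2.png')
E
```

```text
t 4.175 r 0.0625001616834186 ang -34.98905495586142 yaw_y 52.02655957752391 z 0.1355712108949723 gap 0.03596139306059769 F [ 0.20176025  0.23504378 -0.11661036] q6 0.4192504348469981
```

View pics/w2.png

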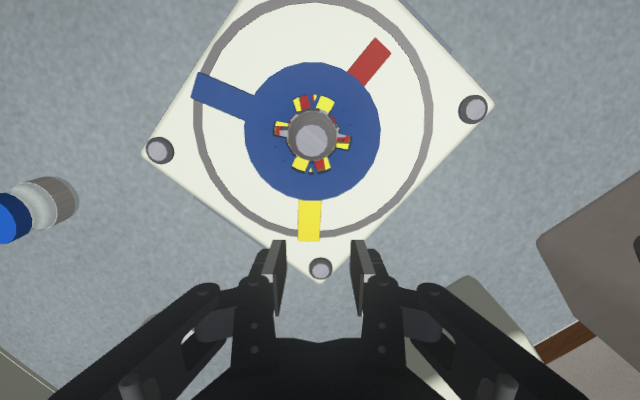

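The fingers line up with the yellow tab (tab at u≈311, finger centre at u≈318, arm still settling). I'll go down, cage it and turn.

Request:
play_rows(
  moves=[
    {"claw": 3.6, "delta_pos": [0, 0, 3], "twist": 0},
    {"claw": 3.6, "delta_pos": [0, 0, 5.8], "twist": 0},
    {"claw": 2.3, "delta_pos": [0, 0, 5.8], "twist": 0},
    {"claw": 2.3, "delta_pos": [0, 0, 5.8], "twist": 0},
    {"claw": 2.3, "delta_pos": [0, 0, 5.8], "twist": 0},
  ],
)

```text
clock: 4.85
tcp_pos: [0.5989, -0.0665, 0.0754]
orientation: [0.001, 0.326, 0.945, 0.0]
wrist_force: [1.2, 0.8, -0.2]
finger_gap: 0.0229
```

```bash
python3 - <<'E'
from h import *
pol()
E
```

```text
t 4.85 r 0.060423129345126135 ang -36.022890998245686 yaw_y 51.97931563699473 z 0.07535651009107538 gap 0.02288535138437779 F [ 1.23353152  0.83696997 -0.22818858] q6 0.4197241236835009
```

Request:
play_rows(
  moves=[
    {"claw": 2.3, "delta_pos": [0.02, -0.55, 0], "twist": 5},
    {"claw": 2.3, "delta_pos": [0.1, -1.09, 0], "twist": 10},
    {"claw": 2.3, "delta_pos": [0.21, -1.63, 0], "twist": 15},
    {"claw": 2.3, "delta_pos": [0.38, -2.15, 0], "twist": 20},
    {"claw": 2.3, "delta_pos": [0.59, -2.66, 0], "twist": 25},
    {"claw": 2.3, "delta_pos": [0.84, -3.15, 0], "twist": 30},
    {"claw": 2.3, "delta_pos": [1.06, -3.5, 0], "twist": 34},
    {"claw": 2.3, "delta_pos": [1.27, -3.8, 0], "twist": 37},
    {"claw": 2.3, "delta_pos": [1.47, -4.05, 0], "twist": 40},
    {"claw": 2.3, "delta_pos": [1.62, -4.22, 0], "twist": 42},
    {"claw": 2.3, "delta_pos": [1.62, -4.22, 0], "twist": 42},
  ],
)

```text
clock: 6.22
tcp_pos: [0.5593, -0.0899, 0.074]
orientation: [0.0, 0.643, 0.766, 0.0]
wrist_force: [-0.4, 0.3, 0.6]
finger_gap: 0.0229
```

```bash
python3 - <<'E'
from h import *
pol();im,i=grab('wrist');im2,j=grab('side')
p=proj(j,(.55,-.031,.09)).astype(int)
c=cv2.resize(im2[p[1]-45:p[1]+45,p[0]-50:p[0]+50],None,fx=4,fy=4)
o=np.zeros((400,800,3),np.uint8);o[:360,:400]=c;o[:,400:]=im[:,120:520];save(o,'w3.png')
E
```

```text
t 6.225 r 0.05960116655074834 ang -81.04444168104935 yaw_y 9.967060631829849 z 0.07399056055665248 gap 0.0228521842149032 F [-0.40323585  0.31086635  0.55315505] q6 1.0957464289023544
```

View pics/w3.png

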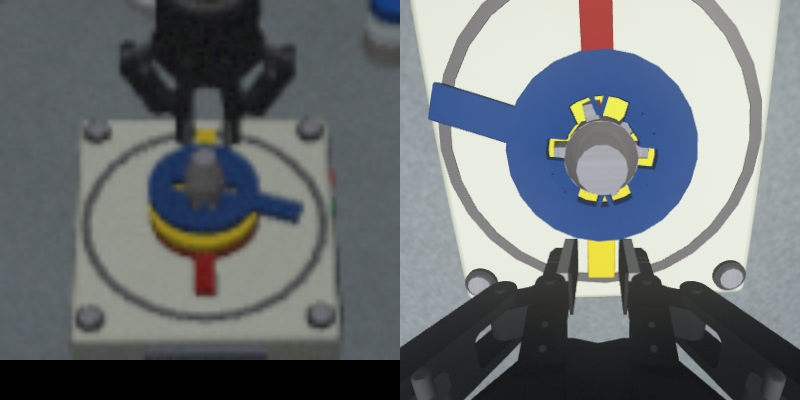

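The side crop shows yellow sitting on red, with a full yellow band over a thin red one. The blue tab has been dragged to about 176°. I'll lift and hover over it.

Request:
play_rows(
  moves=[
    {"claw": 3.6, "delta_pos": [0, 0, -2.5], "twist": 0},
    {"claw": 3.6, "delta_pos": [0, 0, -7.6], "twist": 0},
    {"claw": 3.6, "delta_pos": [0.9, -0.7, -7.6], "twist": -10},
    {"claw": 3.6, "delta_pos": [1.9, -1.5, -7.6], "twist": -20},
    {"claw": 3.6, "delta_pos": [2.8, -2.3, -7.6], "twist": -30},
    {"claw": 3.6, "delta_pos": [3.8, -3.0, -7.6], "twist": -40},
    {"claw": 3.6, "delta_pos": [4.8, -3.8, -7.6], "twist": -50},
    {"claw": 3.6, "delta_pos": [5.8, -4.6, -7.6], "twist": -60},
    {"claw": 3.6, "delta_pos": [6.8, -5.4, -7.6], "twist": -70},
    {"claw": 3.6, "delta_pos": [7.5, -6.0, -7.6], "twist": -76},
    {"claw": 3.6, "delta_pos": [7.5, -6.0, -7.6], "twist": -76},
    {"claw": 3.6, "delta_pos": [7.5, -6.0, -7.6], "twist": -76},
  ],
)

```text
clock: 7.82
tcp_pos: [0.4874, -0.0264, 0.1495]
orientation: [0.0, 0.036, 0.999, -0.0]
wrist_force: [-0.4, 0.3, -0.7]
finger_gap: 0.036
```

```bash
cat >> h.py <<'E'
def tab(c,n,z,hub=(.550,-.031)):
    im,j=grab(c);h=cv2.cvtColor(im,cv2.COLOR_RGB2HSV);lo,hi=dict(red=(0,8),yel=(20,35),blu=(105,125))[n]
    m=(h[...,0]>=lo)&(h[...,0]<=hi)&(h[...,1]>130)&(h[...,2]>50)
    v,u=np.nonzero(m);P=np.array([atz(j,a,b,z)[:2] for a,b in zip(u,v)])-hub
    r=np.hypot(*P.T);k=(r>.05)&(r<.08);a=np.degrees(np.arctan2(P[k].mean(0)[1],P[k].mean(0)[0]))
    print(c,n,'ang',a,'n',k.sum(),'rmax',r[k].max() if k.any() else 0);return im
E
python3 - <<'E'
from h import *
pol();save(tab('wrist','blu',.094),'w4.png');tab('side','blu',.094);tab('scene','blu',.094);tab('scene','yel',.072);tab('side','yel',.072);tab('side','red',.064);pol()
E
```

```text
t 7.825 r 0.0627501473439273 ang 175.82372737085407 yaw_y 85.86838059203724 z 0.14945418408820216 gap 0.03602541438854571 F [-0.42825028  0.27686525 -0.65749065] q6 -0.14671390586103142
wrist blu ang 172.6125266379399 n 439 rmax 0.07458660942603439
side blu ang 166.96783904725143 n 34 rmax 0.07456582473028085
scene blu ang 169.89182507704098 n 17 rmax 0.07236732903979835
scene yel ang -78.16193761379023 n 19 rmax 0.07398478143938256
side yel ang -79.65310341373838 n 14 rmax 0.06879763161584032
side red ang 101.90046966227635 n 30 rmax 0.07816138063065724
t 8.125 r 0.06312040515021237 ang 175.83783986966424 yaw_y 85.92181300612397 z 0.14921570228318323 gap 0.03569789569526839 F [-0.4676308  -0.47252281  0.61745645] q6 -0.1478214630304717
```

Request:
play_rows(
  moves=[
    {"claw": 3.6, "delta_pos": [0, 0.33, 4], "twist": 3},
    {"claw": 3.6, "delta_pos": [0, 0.33, 7.5], "twist": 3},
    {"claw": 2.3, "delta_pos": [0, 0.33, 7.5], "twist": 3},
    {"claw": 2.3, "delta_pos": [0, 0.33, 7.5], "twist": 3},
    {"claw": 2.3, "delta_pos": [0, 0.33, 7.5], "twist": 3},
  ],
)

```text
clock: 8.75
tcp_pos: [0.4885, -0.0233, 0.0759]
orientation: [0.001, 0.061, 0.998, -0.0]
wrist_force: [0.0, 1.1, 0.3]
finger_gap: 0.0226
```

```bash
python3 - <<'E'
from h import *
pol();save(tab('wrist','blu',.094),'w5.png')
E
```

```text
t 8.75 r 0.061973474578511295 ang 172.82806817908477 yaw_y 82.95173647307925 z 0.07588573890968707 gap 0.022559105365422067 F [0.00602293 1.05648301 0.30402016] q6 -0.08892488145586286
wrist blu ang 172.59268983733566 n 1273 rmax 0.0753682314842095
```

View pics/w5.png

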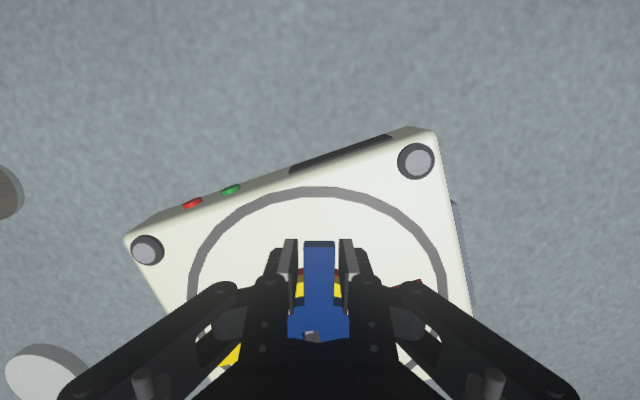

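The blue tab is caged and centred between the fingers. Now I'll turn it about 72° clockwise.

Request:
play_rows(
  moves=[
    {"claw": 2.3, "delta_pos": [-0.05, 0.76, 0], "twist": 7},
    {"claw": 2.3, "delta_pos": [-0.18, 1.5, 0], "twist": 14},
    {"claw": 2.3, "delta_pos": [-0.41, 2.22, 0], "twist": 21},
    {"claw": 2.3, "delta_pos": [-0.73, 2.91, 0], "twist": 28},
    {"claw": 2.3, "delta_pos": [-1.12, 3.56, 0], "twist": 35},
    {"claw": 2.3, "delta_pos": [-1.59, 4.15, 0], "twist": 42},
    {"claw": 2.3, "delta_pos": [-2.13, 4.68, 0], "twist": 49},
    {"claw": 2.3, "delta_pos": [-2.73, 5.14, 0], "twist": 56},
    {"claw": 2.3, "delta_pos": [-3.29, 5.47, 0], "twist": 62},
    {"claw": 2.3, "delta_pos": [-3.68, 5.66, 0], "twist": 66},
    {"claw": 2.3, "delta_pos": [-4.08, 5.83, 0], "twist": 70},
    {"claw": 2.3, "delta_pos": [-4.29, 5.9, 0], "twist": 72},
  ],
)

```text
clock: 10.3
tcp_pos: [0.5378, 0.0303, 0.0752]
orientation: [0.001, 0.637, 0.771, 0.001]
wrist_force: [0.5, -0.5, 0.1]
finger_gap: 0.0231
```

Request:
play_rows(
  moves=[
    {"claw": 2.3, "delta_pos": [0, 0, 0], "twist": 0},
    {"claw": 2.3, "delta_pos": [0, 0, 0], "twist": 0},
  ],
)

```text
clock: 10.55
tcp_pos: [0.5369, 0.0303, 0.0745]
orientation: [0.0, 0.636, 0.772, 0.0]
wrist_force: [-0.7, 0.9, 0.4]
finger_gap: 0.023
```

```bash
python3 - <<'E'
from h import *
pol();im=tab('wrist','blu',.080);im2=tab('side','blu',.080);j=imaging.camera_info('side');tab('scene','blu',.080)
p=proj(j,(.55,-.031,.09)).astype(int)
c=cv2.resize(im2[p[1]-45:p[1]+45,p[0]-50:p[0]+50],None,fx=4,fy=4)
o=np.zeros((400,800,3),np.uint8);o[:360,:400]=c;o[:,400:]=im[:,120:520];save(o,'w6.png')
E
```

```text
t 10.55 r 0.06270767858739829 ang 102.06460298293236 yaw_y 10.99243786728428 z 0.07447959965539332 gap 0.023020414610781224 F [-0.71116596  0.94676159  0.38318058] q6 1.2859926023180714
wrist blu ang 102.74495291923532 n 1073 rmax 0.07500489434401333
side blu ang 102.01824072895347 n 36 rmax 0.07918635627323202
scene blu ang 104.42384611956986 n 9 rmax 0.07460447805436529
```

View pics/w6.png

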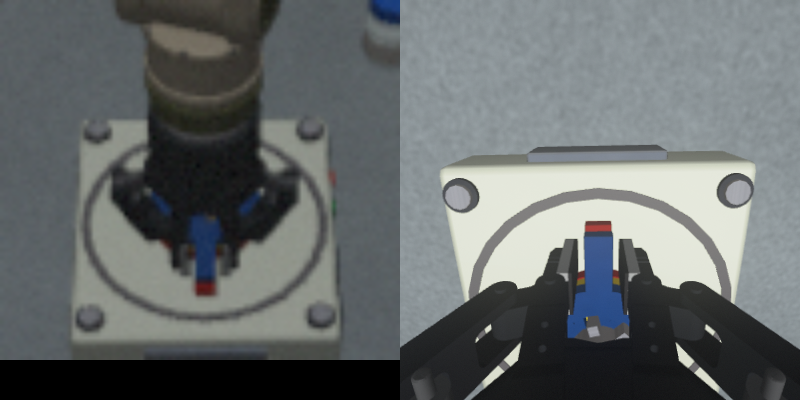

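Request:
play_rows(
  moves=[
    {"claw": 3.2, "delta_pos": [0, 0, 0], "twist": 0},
    {"claw": 3.2, "delta_pos": [0, 0, -5], "twist": 0},
    {"claw": 3.2, "delta_pos": [0, 0, -10], "twist": 0},
    {"claw": 4, "delta_pos": [5, 0, -13], "twist": -8},
    {"claw": 5, "delta_pos": [10, 0, -13], "twist": -16},
    {"claw": 6, "delta_pos": [15, 0, -13], "twist": -24},
    {"claw": 6, "delta_pos": [21, 0, -13], "twist": -32},
    {"claw": 6, "delta_pos": [26, 0.2, -13], "twist": -40},
    {"claw": 6, "delta_pos": [29.3, 0.2, -13], "twist": -40},
    {"claw": 6, "delta_pos": [29.3, 0.2, -13], "twist": -40},
    {"claw": 6, "delta_pos": [29.3, 0.2, -13], "twist": -40},
  ],
)

```text
clock: 12.08
tcp_pos: [0.4831, 0.3181, 0.2042]
orientation: [-0.0, 0.334, 0.943, -0.0]
wrist_force: [-0.0, -0.3, -0.1]
finger_gap: 0.0597
```

```bash
python3 - <<'E'
from h import *
np.set_printoptions(precision=4,suppress=True)
s=get_state();print(s['tcp_pos']);pol()
for q in('yel','blu','red'):
  tab('scene',q,dict(yel=.072,blu=.08,red=.064)[q]); im2=tab('side',q,dict(yel=.072,blu=.08,red=.064)[q])
im,i=grab('wrist')
for q,z in(('cap_center',.033),('cap_knob',.055)):
    for d in spotter.spot_in('wrist',q)[:2]:
        e=d['extent'];print(q,d['conf'],np.round(e),atz(i,(e[0]+e[2])/2,(e[1]+e[3])/2,z))
h=cv2.cvtColor(im,cv2.COLOR_RGB2HSV);v,u=np.nonzero((h[...,0]<18)&(h[...,1]>170)&(h[...,2]>80));print('orange px',np.median(u),np.median(v),u.min(),u.max(),v.min(),v.max())
j=imaging.camera_info('side');p=proj(j,(.55,-.031,.09)).astype(int)
c=cv2.resize(im2[p[1]-45:p[1]+45,p[0]-50:p[0]+50],None,fx=4,fy=4)
o=np.zeros((400,800,3),np.uint8);o[:360,:400]=c;o[:,400:]=im[:,120:520];save(o,'w7.png')
E
```

```text
[0.4831 0.3181 0.2042]
t 12.075 r 0.35541232248465615 ang 100.85172670157469 yaw_y 50.970635949477426 z 0.20415301681407516 gap 0.05971046132498326 F [-0.0303 -0.271  -0.0635] q6 1.124825156333677
scene yel ang -78.05651711078535 n 22 rmax 0.07398478143938256
side yel ang nan n 0 rmax 0
scene blu ang 100.02262722675975 n 17 rmax 0.07460447805436529
side blu ang nan n 0 rmax 0
scene red ang 96.6767170500116 n 8 rmax 0.0743059766596271
side red ang nan n 0 rmax 0
cap_center 0.88 [301. 155. 339. 201.] [0.483  0.3203 0.033 ]
cap_knob 0.9 [300. 156. 337. 197.] [0.4761 0.3236 0.055 ]
orange px 607.5 157.5 179 639 74 378h.py:24: RuntimeWarning: Mean of empty slice.
  r=np.hypot(*P.T);k=(r>.05)&(r<.08);a=np.degrees(np.arctan2(P[k].mean(0)[1],P[k].mean(0)[0]))
  ret = um.true_divide(
```

View pics/w7.png

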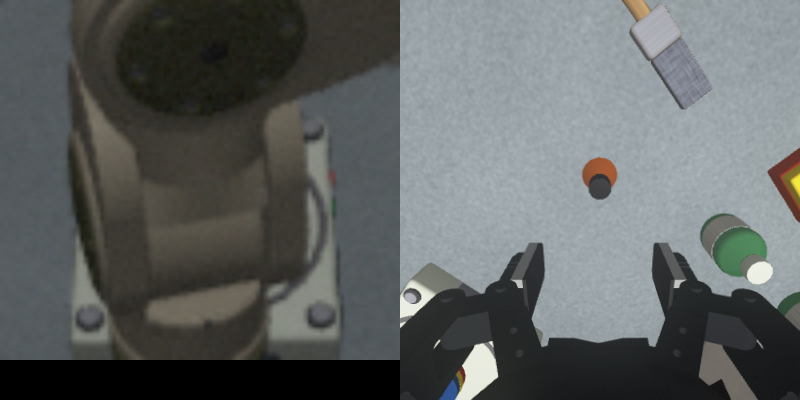

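```bash
python3 - <<'E'
from h import *
np.set_printoptions(precision=4,suppress=True)
i=imaging.camera_info('wrist')
print(get_state()['tcp_pos'],'knob top',atz(i,320,188,.066),'rim',atz(i,320,174.5,.002))
E
```

```text
[0.4834 0.3179 0.2044] knob top [0.4846 0.319  0.066 ] rim [0.4851 0.3191 0.002 ]
```

Request:
play_rows(
  moves=[
    {"claw": 5.5, "delta_pos": [-0.05, 0.2, 5], "twist": 0},
    {"claw": 5.5, "delta_pos": [-0.05, 0.2, 10], "twist": 0},
    {"claw": 5.5, "delta_pos": [-0.05, 0.2, 14], "twist": 0},
    {"claw": 5.5, "delta_pos": [-0.05, 0.2, 16], "twist": 0},
    {"claw": 5.0, "delta_pos": [-0.05, 0.2, 16], "twist": 0},
    {"claw": 3.2, "delta_pos": [-0.05, 0.2, 16], "twist": 0},
    {"claw": 2.0, "delta_pos": [-0.05, 0.2, 16], "twist": 0},
    {"claw": 1.5, "delta_pos": [-0.05, 0.2, 16], "twist": 0},
    {"claw": 1.5, "delta_pos": [-0.05, 0.2, 16], "twist": 0},
    {"claw": 1.5, "delta_pos": [-0.05, 0.2, 16], "twist": 0},
  ],
  force=40,
)

```text
clock: 13.78
tcp_pos: [0.4859, 0.3201, 0.0457]
orientation: [0.001, 0.334, 0.943, 0.001]
wrist_force: [-1.1, -0.8, 6.6]
finger_gap: 0.0225
```

```bash
python3 - <<'E'
from h import *
s=get_state();print(s['tcp_pos'],s['orientation'],s['finger_gap'],s['wrist_force'],s['ft_torque'])
E
```

```text
[0.48591322 0.32010444 0.0456864 ] [0.00097779 0.33417467 0.94251013 0.00099372] 0.02247132576751495 [-1.10598839 -0.80337695  6.55701599] [-0.07077883 -0.10823696  0.01644383]
```

Request:
play_rows(
  moves=[
    {"claw": 1.5, "delta_pos": [0, 0, -2], "twist": 0},
    {"claw": 1.5, "delta_pos": [0, 0, -6], "twist": 0},
    {"claw": 1.5, "delta_pos": [0, 0, -11], "twist": 0},
    {"claw": 1.5, "delta_pos": [-3, -2.6, -15], "twist": 0},
    {"claw": 1.5, "delta_pos": [-7, -6, -15], "twist": 0},
    {"claw": 1.5, "delta_pos": [-11, -9.5, -15], "twist": 0},
    {"claw": 1.5, "delta_pos": [-15, -13, -15], "twist": 0},
    {"claw": 1.5, "delta_pos": [-19, -16.4, -15], "twist": 0},
    {"claw": 1.5, "delta_pos": [-23, -19.8, -15], "twist": 0},
    {"claw": 1.5, "delta_pos": [-25.5, -22, -15], "twist": 0},
    {"claw": 1.5, "delta_pos": [-27.1, -23.2, -15], "twist": 0},
    {"claw": 1.5, "delta_pos": [-27.1, -23.2, -15], "twist": 0},
  ],
)

```text
clock: 15.28
tcp_pos: [0.5493, -0.0321, 0.194]
orientation: [-0.0, 0.335, 0.942, 0.0]
wrist_force: [0.8, 0.5, -1.7]
finger_gap: 0.0224
```

```bash
python3 - <<'E'
from h import *
s=get_state();print(s['clock'],s['tcp_pos'],s['orientation'],s['finger_gap'],s['wrist_force'],s['ft_torque'])
im,i=grab('wrist');im2,j=grab('side');im3,k=grab('scene');print(get_state()['tcp_pos'])
o=np.zeros((400,800,3),np.uint8)
for n,(a,b) in enumerate(((im2,j),(im3,k))):
    p=proj(b,(.55,-.031,.12)).astype(int)
    o[n*200:n*200+200,:400]=cv2.resize(a[p[1]-30:p[1]+30,p[0]-60:p[0]+60],(400,200))
o[:,400:]=im[:,120:520];save(o,'w8.png')
E
```

```text
15.275 [ 0.54930606 -0.03205729  0.19397263] [-2.85592677e-04  3.35009058e-01  9.42214851e-01  1.52342491e-04] 0.02241690392027429 [ 0.76645447  0.53588811 -1.74655621] [0.01703478 0.06305556 0.00426711]
[ 0.54887732 -0.03012527  0.19416366]
```

View pics/w8.png

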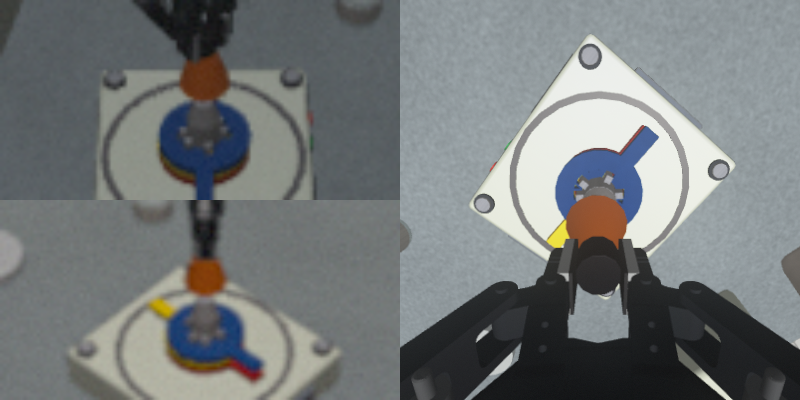

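The views confirm both plates are home: the splines stand above the blue plate, blue is over red and yellow is opposite. The cap hangs over the cone, so I'll lower it.

Request:
play_rows(
  moves=[
    {"claw": 1.5, "delta_pos": [0, 0, 2], "twist": 0},
    {"claw": 1.5, "delta_pos": [0, 0, 3.5], "twist": 0},
    {"claw": 1.5, "delta_pos": [0, 0, 4.3], "twist": 0},
    {"claw": 1.5, "delta_pos": [0, 0, 4.8], "twist": 0},
    {"claw": 1.5, "delta_pos": [0, 0, 5.1], "twist": 0},
    {"claw": 1.5, "delta_pos": [0, 0, 5.3], "twist": 0},
    {"claw": 1.5, "delta_pos": [0, 0, 5.3], "twist": 0},
  ],
)

```text
clock: 16.3
tcp_pos: [0.5496, -0.031, 0.1416]
orientation: [0.0, 0.334, 0.943, 0.001]
wrist_force: [1.8, 1.8, -1.6]
finger_gap: 0.0228
```

```bash
python3 - <<'E'
from h import *
s=get_state();print(s['clock'],s['tcp_pos'],s['finger_gap'],s['wrist_force'],s['ft_torque'])
E
```

```text
16.3 [ 0.54957553 -0.03102687  0.14155058] 0.022750890460018644 [ 1.80753656  1.81320285 -1.62582041] [ 0.49209004 -0.21206573  0.01377186]
```

Request:
play_rows(
  moves=[
    {"claw": 1.5, "delta_pos": [0, 0, 0.15], "twist": 0},
    {"claw": 1.5, "delta_pos": [0, 0, 0.3], "twist": 0},
    {"claw": 1.5, "delta_pos": [0, 0, 0.3], "twist": 0},
  ],
)

```text
clock: 16.68
tcp_pos: [0.5499, -0.0307, 0.1389]
orientation: [0.001, 0.334, 0.943, 0.001]
wrist_force: [2.1, 4.6, 3.7]
finger_gap: 0.0223
```

Request:
play_rows(
  moves=[
    {"claw": 2.8, "delta_pos": [0, 0, 0], "twist": 0},
    {"claw": 3.5, "delta_pos": [0, 0, 0], "twist": 0},
    {"claw": 5.0, "delta_pos": [0, 0, 0], "twist": 0},
    {"claw": 5.0, "delta_pos": [0, 0, 0], "twist": 0},
    {"claw": 5.0, "delta_pos": [0, 0, -2], "twist": 0},
    {"claw": 5.0, "delta_pos": [0, 0, -6], "twist": 0},
    {"claw": 5.0, "delta_pos": [0, 0, -12], "twist": 0},
    {"claw": 5.0, "delta_pos": [0, 0, -16], "twist": 0},
    {"claw": 5.0, "delta_pos": [0, 0, -16], "twist": 0},
  ],
)

```text
clock: 17.8
tcp_pos: [0.5509, -0.0317, 0.3022]
orientation: [0.004, 0.334, 0.942, 0.0]
wrist_force: [-0.3, -0.0, -0.5]
finger_gap: 0.0503
```

```bash
python3 - <<'E'
from h import *
np.set_printoptions(precision=4,suppress=True)
s=get_state();print(s['clock'],s['tcp_pos'],s['finger_gap'],s['wrist_force'])
im,i=grab('wrist');im2,j=grab('side');im3,k=grab('scene')
o=np.zeros((400,800,3),np.uint8)
for n,(a,b) in enumerate(((im2,j),(im3,k))):
    p=proj(b,(.55,-.031,.1)).astype(int);print('expect px knob top/rim',proj(b,(.55,-.031,.158))-p,proj(b,(.55,-.031,.092))-p)
    o[n*200:n*200+200,:400]=cv2.resize(a[p[1]-30:p[1]+30,p[0]-60:p[0]+60],(400,200))
o[:,400:]=im[:,120:520]
print('wrist expect knob top',proj(i,(.55,-.031,.158)),'if 10mm high',proj(i,(.55,-.031,.168)))
save(o,'w9.png')
E
```

```text
17.8 [ 0.5509 -0.0317  0.3022] 0.050276583304056904 [-0.3246 -0.0493 -0.4551]
expect px knob top/rim [  0.478  -12.1942] [0.6227 2.5592]
expect px knob top/rim [  0.9939 -11.6567] [0.9097 2.2165]
wrist expect knob top [318.0705 184.3543] if 10mm high [318.0991 186.939 ]
```

View pics/w9.png

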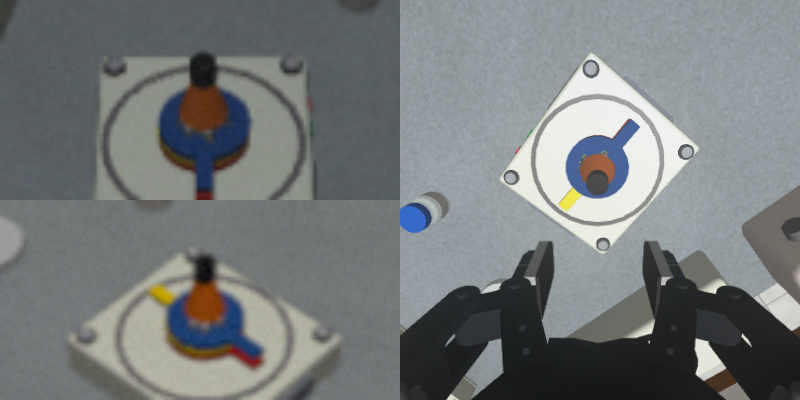

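The cap stands upright and centred. Its knob top is at (317, 182) in the wrist view, against (318, 184) expected if seated. Yellow is opposite red and blue lies over red, so I'm handing in.

```bash
python3 -c "
from h import *
print(env.hand_in())"
```

```text
the job is handed in; nothing more can be done
None
```

The plate pack is finished and handed in at about 18 s of the 70 s allowed. `hand_in` gives no verdict, so what follows rests on my own checks.

- **Yellow plate:** I caged its tab between the fingers and turned it about 40° clockwise. It dropped home with the tab at -78°, opposite the red tab at about 102°.
- **Blue plate:** I caged its tab the same way and turned it about 72° clockwise. It dropped onto the yellow plate with its tab over the red one, and the splines stood visibly above it.
- **Cap:** I set it over the hub's cone, felt it take weight (about 4 N upward), and let go. It stands upright, and the knob top is within about 2 pixels of where a seated cap should appear.
- **Bystanders:** The arm never went near the jar, bottle, dish, carton or brush. I did not re-measure their positions at the end.

**Checks that disagreed or failed:**
- The tab angles from the scene and side cameras differed from the wrist camera's by up to 6°, as only a few pixels of each tab showed.
- One side-camera check gave nothing because the arm blocked the view. I settled both plates from clear pictures afterwards.

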